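Slide the loaded tool crate into its parking stop

ROBOT

A 7-joint arm with a two-finger parallel gripper is mounted at the origin on a cart in front of the work surface, level with it; the furniture and walls round the work are solid. World frame = base frame: x ahead of the robot, y to its left, z up, the work surface at z = 0. Lengths are in mm, angles in rad, forces in N, time in s.
With the tool pointing down it reaches from about 425 to 875 mm from the base axis. Payload 4.7 kg.
Tool frame: the origin (TCP) lies at the very end of the fingers, on their centre line; the grasp point (between the pads) lies 19 mm behind it; z points along the fingers, y is the direction in which the jaws open and shut (so a half turn about z gives the same grasp; the last joint's range is limited). The gripper opens to 87 mm and grips with 3 to 60 N. Pads are 19 mm wide; open, the fingers measure 117 mm over their backs; the gripper's body (75 mm by 190 mm) begins 51 mm behind the grasp point.
Start: joints at [1.13, 0.321, -0.07, 1.45, 0.023, 1.371, -0.057], TCP at [285.518, -583.957, 222.587] pointing down, gripper open.
Joint ranges: [-2.86, 2.86], [-0.3, 2.09], [-1.38, 1.24], [0.06, 2.45], [-1.56, 4.7], [0.09, 2.05], [-2.69, 2.69]. Speed limits (rad/s): [2.57, 2.57, 3.14, 3.14, 3.14, 3.14, 3.14].

INTERFACE

Orientations are given as a unit quaternion [w, x, y, z].
In Python, from bench import bot gives the robot as it stands.
- The arm moves only by the tool servo_tool, never from a script. Its argument "deltas" is a list of rows, each a list of 2 entries, a list of its own where there are three numbers: the shift along the tool's x, y, z in units of 15 cm (1.0 is 15 cm), then the turn, a rotation vector about the tool's x, y, z in units of 90 degrees (1.0 is 90 degrees). A call has 1 to 12 rows; each row is the pose to reach, as a shift and turn from the pose commanded when the call began, along the tool's axes at that moment; what a row does not reach only later rows make up. A row lasts 1/8 s, in which the tool goes at most 62.5 mm and 10.7 degrees, less where a joint would pass 70% of its speed; a pose out of reach is approached as far as the arm can. A call with a number of a shift or a turn outside -1 to 1 is refused whole. A call with a gripper value outside its range is refused whole. "gripper" is the opening, from -1 (shut) to 1 (fully open), set as the call begins (left out, the last holds). The fingers move at their own pace and stop on an object; "squeeze" is the grip in N (left out, the last holds). Time passes only in rows, so rows that repeat a pose let the fingers close. It gives the time, the measured TCP pose, the force and the opening at its end, in the units of the state.
- bot.read_state(): the state, without advancing time (a new reading comes with each control period).
- bot.get_image(name): name is "side" or "top" or "wrist"; returns (picture, depth): 400x640x3 uint8, red, green, blue; 400x640 float32, mm along the optical axis (not along the pixel's ray), 0 where there is no reading.
- bot.camera_info(name): a dict with "fx", "fy", "cx", "cy" (pixels), "R" (3x3) and "t" (3): a world point X has camera coordinates R X + t; the wrist camera has in their place "T_tool_cam" (4x4, takes a point from camera to tool coordinates, whose origin is the TCP and whose axes are the flange's). Camera axes: x right, y down, z forward; pixel columns grow to the right and rows downward; lengths in mm; the calibration is good to about 2 mm. A picture is of the moment at which its call begins: read the wrist's pose just before it. camera_info takes no time and is no camera call.
- bot.close_job(): hands the job in, once; it reports no verdict.
The state is a dict: "t": time; "joint_positions": joint angles; "qd": joint speeds; "tau": joint torques, N m; "position": TCP position; "tool_rot": TCP orientation; "ft_force": force on the tool from outside, world axes, zero at the start; "wrist_torque": the same for the moment, N m; "finger_gap": opening from 0.0 (shut) to 1.0 (fully open).
Only numpy, scipy, OpenCV 4.12 (cv2) and the standard library are available. Lean on these libraries where they do the work, as an engineer would, in place of code of your own. Each camera call takes 0.05 s, during which the arm holds its last target.

TASK

Push the heavy open tool crate across the bench into its wooden parking stop, so that it stands upright between the two cheeks with its long side flush against the back board. Push it with the fingers low down near its base so that it slides and does not tip; do not touch its handle, do not lift it, and leave the other things on the bench where they are.

Things in the scene. Friction and masses are not known exactly. Their poses are not given: they have to be found in the camera images.
- tool_crate: open wooden tool crate full of steel bars, 1.3 to 2 kg, loose on the bench. Base 160 mm along its x, 90 mm along its y; the flat upright long sides (facing its +y and -y) are 120 mm high; the end boards (at +x and -x) rise to 221 mm, narrowing in y to 64 mm above 130 mm. Origin: centre of the underside; z up. Starts on the stop's +y side, its -y long side toward the stop, turned up to 0.3 rad
- push_face (a point): point low on the crate's +y long side, the side to push: middle of its length, 45 mm from the crate's origin along its +y and 25 mm above the bench. Pushed here the crate slides (friction 0.5 to 0.7); pushed above about 60 mm it may tip. A gripper pointing straight down strikes the crate's upper part with its wide housing, so lean it back 35 to 40 degrees so the fingertips lead
- crate_handle: round wooden dowel handle of the crate, 22 mm thick, 138 mm long along the crate's x, fixed between the end boards. Origin: middle of the dowel, 200 mm above the crate's underside. Not to be touched
- parking_stop: wooden stop fixed to the bench: back board 250 mm long (its x), 20 thick, 60 high, with a cheek at each end, 18 thick, 45 high, reaching 57 mm out, flared 0.2 rad. Origin: bench level, middle of the board's face; +y points out of the open side. Gap between cheeks 200 mm at the face, 225 at the mouth. Crate home: axes parallel, its origin at x = 0, y = 45 mm here
- glue_bottle: white glue bottle with red tip, 59x57x175 mm, standing beyond the work; loose, to be left alone. Origin: centre of the underside
- log_block: dark round log offcut, 75x83x121 mm, standing beyond the work; loose, to be left alone. Origin: centre of the underside
- sanding_block: cork-topped sanding block, 66x112x31 mm, lying far left; loose, to be left alone. Origin: centre of the underside
- masking_tape: roll of masking tape lying flat, 99 mm across, 24 mm high, near the robot on the right; loose, to be left alone. Origin: centre of the underside
- pine_block: small wooden block, 45x70x28 mm, near the robot; loose, to be left alone. Origin: centre of the underside
- chisel: chisel with wooden handle, 236 mm long, lying at the left edge; loose, to be left alone. Origin: centre of the underside

How it is judged:
By the outcome, as a careful person would: the job done as asked, in the order asked, and still so for the second after the job is handed in, with the robot touching nothing.
It also fails if it takes over 64 s, if anything falls off the work surface, if the arm or the gripper's body presses on something with over 40 N, if the wrist force passes 120 N, or if a joint passes its speed limit or range.

## Working session

There is one attempt and no reset: what is moved stays moved. The work goes in short steps, Python scripts to look and compute and a tool call to move; the robot and the scene stay as the last step left them, time stands still between calls to the robot, and variables do not carry over. Pictures are saved under pics/ and viewed, and the job is handed in when it is done.

Besides the shell and the picture viewer there is one more tool, called after ">>>" as a command line: name --argument value ..., lists and objects as JSON in quotes. servo_tool: Moves the arm, as the interface text tells. Shifts and turns lie within -1 to 1; 1 stands for 15 cm of shift or 90 degrees of turn. Its arguments: {"type":"object","properties":{"deltas":{"type":"array"},"gripper":{"type":"number"},"squeeze":{"type":"number"}},"required":["deltas"]}

```bash
ls; mkdir -p pics
python3 - <<'E'
from bench import bot
import cv2,numpy as np
print(bot.read_state())
for n in ("side","top"):
    p,d=bot.get_image(n); cv2.imwrite(f"pics/{n}0.png",p[:,:,::-1]); np.savez(f"pics/{n}0.npz",p=p,d=d)
    print(n,bot.camera_info(n))
print(bot.camera_info("wrist"))
E
```

```text
pics
{'t': 0.0, 'joint_positions': array([ 1.13010474,  0.32183445, -0.07006276,  1.45169686,  0.02260394,
        1.37077483, -0.05683582]), 'qd': array([ 7.14928016e-04, -1.62176688e-03, -1.38071885e-04, -1.56138238e-03,
       -4.49432272e-04,  1.63541964e-03,  5.65291431e-05]), 'tau': array([ 4.76401544e-05, -4.91294682e+01, -4.03829115e-01, -3.12526989e+01,
       -6.36654929e-02,  4.36449295e-02,  1.87389969e-04]), 'position': array([ 285.22565654, -583.45748393,  221.44292178]), 'tool_rot': array([-9.24868728e-04,  9.74247867e-01,  2.25477639e-01, -2.69940760e-04]), 'ft_force': array([-0.26550013,  0.25267938, -0.243023  ]), 'wrist_torque': array([-0.00757857,  0.04501907,  0.03220686]), 'finger_gap': 0.9993729410422292}
side {'fx': 444.27187573263876, 'fy': 444.27187573263876, 'cx': 320.3898090021294, 'cy': 205.4690699755493, 'R': array([[-0.99790955, -0.06424407, -0.00701682],
       [-0.03168425,  0.58098399, -0.81329805],
       [ 0.05632624, -0.81137556, -0.58180499]]), 't': array([ 586.6949414 ,  114.53071419, 1227.66150972])}
top {'fx': 493.89387035065073, 'fy': 493.89387035065073, 'cx': 316.6779492604697, 'cy': 199.05668425214932, 'R': array([[-0.0084237 , -0.99973679,  0.02134013],
       [-0.99411965,  0.00606853, -0.10811704],
       [ 0.10795908, -0.02212538, -0.9939091 ]]), 't': array([  20.08099511,  589.47307491, 1248.55987825])}
{'fx': 331.8735118974528, 'fy': 331.8735118974528, 'cx': 322.2377417463811, 'cy': 200.8522750650829, 'T_tool_cam': array([[-2.30632996e-04, -9.58311342e-01, -2.85725950e-01,
         7.81775372e+01],
       [ 9.99999259e-01, -5.62469533e-04,  1.07931432e-03,
        -3.21272998e-01],
       [-1.19503129e-03, -2.85725490e-01,  9.58310762e-01,
        -1.62368645e+02],
       [ 0.00000000e+00,  0.00000000e+00,  0.00000000e+00,
         1.00000000e+00]])}
```

View pics/top0.png

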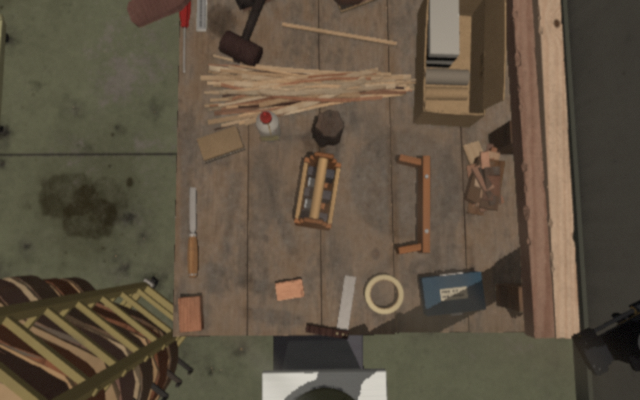

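View pics/side0.png

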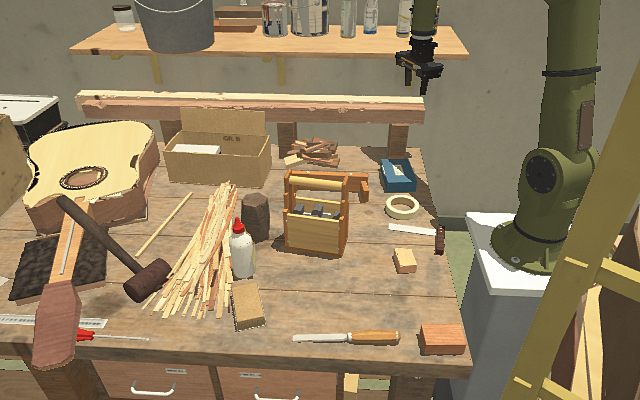

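```bash
cat > h.py <<'E'
import numpy as np,cv2
from bench import bot
def pts(n,d):
    c=bot.camera_info(n); v,u=np.indices(d.shape)
    P=np.stack([(u-c['cx'])/c['fx']*d,(v-c['cy'])/c['fy']*d,d],-1)
    W=(P-c['t'])@c['R']; W[d<=0]=np.nan
    return W
def ray(n,u,v,z):
    c=bot.camera_info(n); r=c['R'].T@np.array([(u-c['cx'])/c['fx'],(v-c['cy'])/c['fy'],1]); o=-c['R'].T@c['t']
    return o+r*(z-o[2])/r[2]
E
python3 - <<'E'
from h import *
f=np.load('pics/top0.npz');p,d=f['p'],f['d']
W=pts('top',d)
cv2.imwrite('pics/topz.png',cv2.resize(p[90:270,240:450,::-1],None,fx=3.5,fy=3.2,interpolation=cv2.INTER_NEAREST))
for n,u,v in [('bench',370,200),('board',427,205),('cheekt',408,160),('cheekb',408,249),('handle',318,190),('log',328,128),('glue',267,123),('sand',220,145),('tape',368,294),('pine',288,289),('bench2',270,240),('chisel',193,240)]:
    print(n,np.round(W[v,u],1))
# crate: points z>100 in region
def rect(m,lab):
    q=W[m][:,:2].astype(np.float32); r=cv2.minAreaRect(q); print(lab,len(q),r)
reg=np.zeros(d.shape,bool);reg[140:240,285:350]=1
for z0,z1 in [(100,128),(105,250),(205,230)]:
    m=reg&(W[...,2]>z0)&(W[...,2]<z1); rect(m,(z0,z1))
reg[:]=0;reg[145:260,385:440]=1
m=reg&(W[...,2]>52)&(W[...,2]<68);rect(m,'board')
m=reg&(W[...,2]>38)&(W[...,2]<50);rect(m&(np.indices(d.shape)[0]<200),'cheek far');rect(m&(np.indices(d.shape)[0]>210),'cheek near')
E
```

```text
bench [ 589.4 -126.6    2.4]
board [ 569.7 -264.2   59.5]
cheekt [ 689.  -222.3   44. ]
cheekb [ 458.8 -215.9   43.1]
handle [590.2  16.7 212.7]
log [754.1 -11.3 123.9]
glue [761.2 135.8 145.7]
sand [733.4 267.4  30.7]
tape [ 344.9 -114.1   21.4]
pine [359.9  90.8  24.7]
bench2 [485.5 138.4   4.2]
chisel [486.5 334.6  23.9]
(100, 128) 957 ((594.3541259765625, 16.615074157714844), (89.90121459960938, 159.77627563476562), 80.3644790649414)
(105, 250) 1885 ((594.7296142578125, 16.551315307617188), (89.90121459960938, 160.53811645507812), 80.3644790649414)
(205, 230) 718 ((594.7566528320312, 15.867147445678711), (44.62474822998047, 160.19570922851562), 80.23934936523438)
board 781 ((572.73779296875, -248.8379669189453), (48.38982391357422, 248.730712890625), 89.51582336425781)
cheek far 187 ((644.7492065429688, -225.27720642089844), (59.82845687866211, 114.74524688720703), 88.31208801269531)
cheek near 205 ((497.62554931640625, -221.64141845703125), (108.13357543945312, 73.37747955322266), 6.729366302490234)
```

View pics/topz.png

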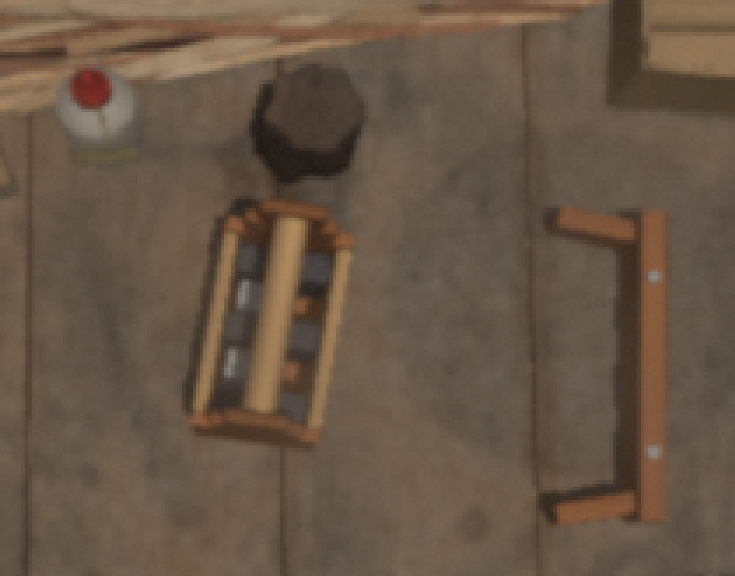

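Run:
```python
from h import *
f=np.load('pics/top0.npz');p,d=f['p'],f['d']
W=pts('top',d)
hsv=cv2.cvtColor(p,cv2.COLOR_RGB2HSV)
print(hsv[205,427],hsv[160,408],hsv[200,370])
v,u=np.indices(d.shape)
org=(hsv[...,1]>110)&(hsv[...,0]<20)
reg=(v>145)&(v<262)&(u>385)&(u<440)
m=reg&org&(W[...,2]>56)&(W[...,2]<66)&(u>416)
q=W[m][:,:2].astype(np.float32);print(len(q),cv2.minAreaRect(q),np.median(W[m][:,2]))
# board face edge per row
rows=[]
for r in range(160,250):
    uu=np.where(m[r])[0]
    if len(uu)>4: rows.append((r,uu.min(),uu.max()))
rows=np.array(rows)
for k,s in((1,-.5),(2,.5)):
    P=np.array([ray('top',a[k]+s,a[0],60) for a in rows]);l=np.polyfit(P[:,0],P[:,1],1);print('edge',l,np.std(P[:,1]-np.polyval(l,P[:,0])),np.polyval(l,575))
for nm,mm in(('far',reg&org&(v<175)&(u<415)),('near',reg&org&(v>235)&(u<415))):
    k=mm&(W[...,2]>38)&(W[...,2]<52); q=W[k][:,:2].astype(np.float32); print(nm,k.sum(),cv2.minAreaRect(q),q.min(0),q.max(0))
# other things extents
for nm,(u0,u1,v0,v1),zz in [('log',(308,350,105,150),60),('glue',(250,285,105,145),60),('pine',(270,310,275,305),15),('sand',(195,245,125,165),20),('tape',(360,410,270,320),15)]:
    k=(u>u0)&(u<u1)&(v>v0)&(v<v1)&(W[...,2]>zz); q=W[k]; print(nm,np.round(np.nanmin(q,0)),np.round(np.nanmax(q,0)))
```

```text
[ 12 136 133] [ 12 133 130] [14 66 97]
649 ((573.8711547851562, -260.3818359375), (19.77090835571289, 246.6490478515625), 88.05847930908203) 59.67458016233527
edge [-3.59270126e-02 -2.30450327e+02] 1.3040292210333277 -251.1083594237963
edge [-3.33451155e-02 -2.51334651e+02] 0.7724638330222927 -270.5080921268747
far 108 ((691.0895385742188, -219.49151611328125), (42.28097915649414, 18.276826858520508), 78.47183990478516) [ 678.5485  -238.63338] [ 702.6731  -198.98088]
near 115 ((458.2642517089844, -211.19491577148438), (17.06109619140625, 43.514915466308594), 9.054614067077637) [ 448.72836 -231.89027] [ 468.85342 -189.55339]
log [731. -49.  60.] [801.  22. 127.]
glue [743. 111.  60.] [801. 166. 179.]
pine [332.  53.  15.] [383. 124.  35.]
sand [690. 210.  20.] [785. 330.  40.]
tape [ 295. -204.   15.] [ 393. -106.   31.]
```

```bash
cat >> h.py <<'E'
from scipy.spatial.transform import Rotation as Ro
def rot(yaw,lean):
    y=np.array([np.cos(yaw),np.sin(yaw),0]);n=np.array([-y[1],y[0],0])
    z=-np.sin(lean)*n-np.cos(lean)*np.array([0,0,1]);x=np.cross(y,z)
    return Ro.from_matrix(np.stack([x,y,z],1))
def st():
    s=bot.read_state();q=s['tool_rot'];return s,np.array(s['position']),Ro.from_quat([q[1],q[2],q[3],q[0]])
def go(p,yaw,lean):
    s,P,R=st();yaw,lean=np.radians(yaw),np.radians(lean)
    d=R.inv().apply(np.array(p)-P)/150; r=(R.inv()*rot(yaw,lean)).as_rotvec()/(np.pi/2)
    print('t',round(s['t'],2),'shift',np.round(d,3),'turn',np.round(r,3))
def show():
    s,P,R=st();M=R.as_matrix();y=M[:,1]
    print('t',round(s['t'],2),P.round(1),'yaw',np.degrees(np.arctan2(y[1],y[0])).round(2),'lean',np.degrees(np.arctan2(np.hypot(M[0,2],M[1,2]),-M[2,2])).round(2),'ydip',y[2].round(3),'F',s['ft_force'].round(1),'q',s['joint_positions'].round(2),'gap',round(s['finger_gap'],2))
E
python3 - <<'E'
from h import *
show()
go((310,-480,350),-64,0)
go((350,-440,350),-50,0)
E
```

```text
t 0.1 [ 285.3 -583.5  221.6] yaw -63.94 lean 0.1 ydip -0.002 F [-0.2  0.3  0.1] q [ 1.13  0.32 -0.07  1.45  0.02  1.37 -0.06] gap 1.0
t 0.1 shift [ 0.451 -0.549 -0.855] turn [-0.001  0.     0.001]
t 0.1 shift [ 0.808 -0.671 -0.855] turn [-0.001 -0.    -0.155]
```

>>> servo_tool --deltas '[[[0.1, -0.08, -0.2], [0, 0, -0.02]], [[0.25, -0.2, -0.45], [0, 0, -0.05]], [[0.42, -0.35, -0.65], [0, 0, -0.08]], [[0.6, -0.5, -0.8], [0, 0, -0.11]], [[0.74, -0.62, -0.86], [0, 0, -0.14]], [[0.8, -0.67, -0.86], [0, 0, -0.155]]]' --gripper 1

```text
t: 0.85
position: [350.2, -439.5, 351.7]
tool_rot: [0.0, 0.939, 0.344, 0.0]
ft_force: [-0.4, 0.0, -0.6]
finger_gap: 1.003
```

Run:
```python
from h import *
show()
go((410,-290,360),-35,0)
go((440,-270,360),-35,0)
```

```text
t 0.85 [ 350.2 -439.5  351.7] yaw -49.8 lean 0.04 ydip 0.001 F [-0.4  0.  -0.6] q [ 1.01  0.11 -0.18  1.45  0.02  1.58 -0.03] gap 1.0
t 0.85 shift [ 0.948 -0.504 -0.056] turn [ 0.     0.    -0.164]
t 0.85 shift [ 1.187 -0.477 -0.056] turn [ 0.     0.    -0.164]
```

>>> servo_tool --deltas '[[[0.15, -0.08, -0.02], [0, 0, -0.03]], [[0.38, -0.2, -0.04], [0, 0, -0.06]], [[0.62, -0.32, -0.06], [0, 0, -0.1]], [[0.83, -0.43, -0.06], [0, 0, -0.14]], [[0.95, -0.5, -0.06], [0, 0, -0.165]]]'

```text
t: 1.48
position: [411.5, -288.6, 360.8]
tool_rot: [0.0, 0.886, 0.464, 0.0]
ft_force: [0.8, -0.5, -0.0]
finger_gap: 1.002
```

Run:
```python
from h import *
show()
go((490,-150,370),-22,0)
```

```text
t 1.48 [ 411.5 -288.6  360.8] yaw -34.76 lean 0.04 ydip 0.001 F [ 0.8 -0.5 -0. ] q [ 0.88 -0.01 -0.31  1.56 -0.    1.59 -0.04] gap 1.0
t 1.48 shift [ 1.058 -0.097 -0.061] turn [ 0.     0.    -0.142]
```

>>> servo_tool --deltas '[[[0.15, -0.01, -0.01], [0, 0, -0.02]], [[0.38, -0.03, -0.02], [0, 0, -0.05]], [[0.62, -0.06, -0.04], [0, 0, -0.09]], [[0.86, -0.08, -0.06], [0, 0, -0.12]], [[0.99, -0.09, -0.06], [0, 0, -0.14]]]'

```text
t: 2.1
position: [486.2, -159.4, 370.0]
tool_rot: [0.0, 0.83, 0.558, 0.0]
ft_force: [-0.6, 0.3, -0.1]
finger_gap: 1.0
```

Run:
```python
from h import *
show()
go((550,-30,390),-10,10)
```

```text
t 2.1 [ 486.2 -159.4  370. ] yaw -22.19 lean 0.05 ydip 0.001 F [-0.6  0.3 -0.1] q [ 0.73  0.01 -0.47  1.52  0.    1.61 -0.12] gap 1.0
t 2.1 shift [ 0.959  0.068 -0.133] turn [-0.011 -0.111 -0.135]
```

>>> servo_tool --deltas '[[[0.15, 0.01, -0.02], [0, -0.02, -0.02]], [[0.38, 0.03, -0.05], [0, -0.04, -0.05]], [[0.62, 0.05, -0.09], [-0.01, -0.07, -0.09]], [[0.85, 0.06, -0.12], [-0.01, -0.1, -0.12]], [[0.96, 0.07, -0.13], [-0.01, -0.11, -0.135]]]'

```text
t: 2.72
position: [550.2, -30.8, 389.0]
tool_rot: [0.054, 0.764, 0.64, -0.067]
ft_force: [-0.2, -0.4, 0.0]
finger_gap: 1.0
```

Run:
```python
from h import *
show()
go((600,80,390),-9.6,22)
```

```text
t 2.73 [550.2 -30.8 389. ] yaw -10.08 lean 9.9 ydip -0.003 F [-0.2 -0.4  0. ] q [ 0.47  0.15 -0.66  1.37  0.26  1.71 -0.33] gap 1.0
t 2.73 shift [ 0.772  0.198 -0.142] turn [-0.003 -0.134 -0.005]
```

>>> servo_tool --deltas '[[[0.12, 0.03, -0.02], [0, -0.02, 0]], [[0.32, 0.08, -0.06], [0, -0.05, 0]], [[0.52, 0.13, -0.1], [0, -0.09, 0]], [[0.69, 0.17, -0.13], [0, -0.12, 0]], [[0.77, 0.2, -0.14], [0, -0.134, 0]]]'

```text
t: 3.35
position: [600.6, 77.5, 388.4]
tool_rot: [0.121, 0.753, 0.629, -0.148]
ft_force: [-0.9, -0.6, -0.6]
finger_gap: 1.0
```

Run:
```python
from h import *
show()
go((616,150,330),-9.6,38)
```

```text
t 3.35 [600.6  77.5 388.4] yaw -10.3 lean 22.06 ydip -0.005 F [-0.9 -0.6 -0.6] q [ 0.11  0.41 -0.71  1.15  0.57  1.92 -0.64] gap 1.0
t 3.35 shift [0.604 0.016 0.175] turn [-0.007 -0.177 -0.005]
```

>>> servo_tool --deltas '[[[0.08, 0, 0.03], [0, -0.02, 0]], [[0.25, 0.01, 0.07], [0, -0.06, 0]], [[0.4, 0.01, 0.11], [0, -0.11, -0.003]], [[0.53, 0.02, 0.15], [-0.005, -0.15, -0.005]], [[0.6, 0.02, 0.175], [-0.007, -0.177, -0.005]], [[0.6, 0.02, 0.175], [-0.007, -0.177, -0.005]]]'

```text
t: 4.1
position: [615.7, 149.0, 329.5]
tool_rot: [0.211, 0.722, 0.61, -0.249]
ft_force: [0.0, 0.8, 0.2]
finger_gap: 1.0
```

Run:
```python
from h import *
show()
for n in ('side','top','wrist'):
    p,d=bot.get_image(n); cv2.imwrite(f"pics/{n}1.png",p[:,:,::-1])
go((616,145,200),-9.6,38)
```

```text
t 4.1 [615.7 149.  329.5] yaw -9.58 lean 38.09 ydip 0.0 F [0.  0.8 0.2] q [-0.24  0.59 -0.55  1.08  0.75  2.04 -0.77] gap 1.0
t 4.25 shift [ 0.532 -0.005  0.705] turn [ 0.001 -0.001 -0.003]
```

View pics/side1.png

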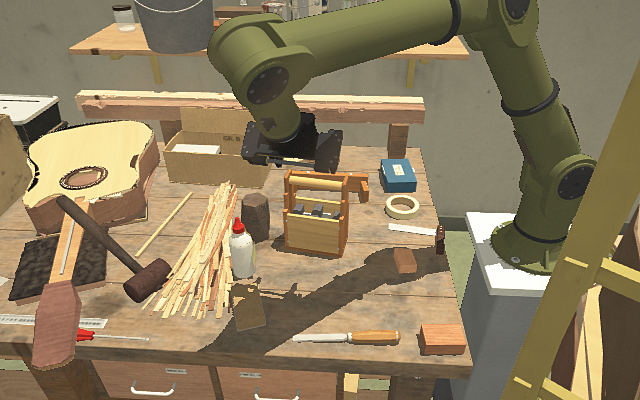

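View pics/top1.png

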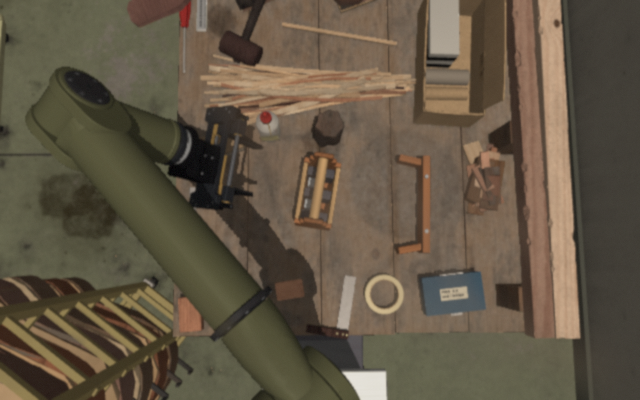

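>>> servo_tool --deltas '[[[0.05, -0.01, 0.06], [0, 0, 0]], [[0.15, -0.02, 0.2], [0, 0, 0]], [[0.25, -0.05, 0.33], [0, 0, 0]], [[0.3, -0.08, 0.4], [0, 0, 0]], [[0.3, -0.08, 0.4], [0, 0, 0]]]'

```text
t: 4.88
position: [603.8, 148.3, 256.2]
tool_rot: [0.21, 0.723, 0.61, -0.248]
ft_force: [-0.4, 0.5, 1.1]
finger_gap: 1.0
```

Run:
```python
from h import *
show()
go((604,145,130),-9.6,38)
```

```text
t 4.88 [603.8 148.3 256.2] yaw -9.68 lean 37.97 ydip 0.002 F [-0.4  0.5  1.1] q [-0.21  0.6  -0.56  1.22  0.72  1.92 -0.87] gap 1.0
t 4.88 shift [0.501 0.003 0.676] turn [ 0.    -0.    -0.001]
```

q6 moves away from its limit as the tool lowers. Continue down.

>>> servo_tool --deltas '[[[0.06, 0, 0.08], [0, 0, 0]], [[0.18, 0, 0.24], [0, 0, 0]], [[0.32, 0, 0.43], [0, 0, 0]], [[0.44, 0, 0.59], [0, 0, 0]], [[0.5, 0, 0.67], [0, 0, 0]], [[0.5, 0, 0.67], [0, 0, 0]]]'

```text
t: 5.62
position: [604.0, 146.1, 130.6]
tool_rot: [0.21, 0.723, 0.61, -0.248]
ft_force: [0.1, -0.2, 0.2]
finger_gap: 0.999
```

Run:
```python
from h import *
show()
for n in ('side','top','wrist'):
    p,d=bot.get_image(n); cv2.imwrite(f"pics/{n}2.png",p[:,:,::-1])
go((604,140,22),-9.6,38)
```

```text
t 5.62 [604.  146.1 130.6] yaw -9.67 lean 37.96 ydip 0.002 F [ 0.1 -0.2  0.2] q [-0.2   0.69 -0.54  1.35  0.74  1.75 -0.98] gap 1.0
t 5.78 shift [ 0.417 -0.002  0.611] turn [ 0.002 -0.002 -0.003]
```

View pics/side2.png

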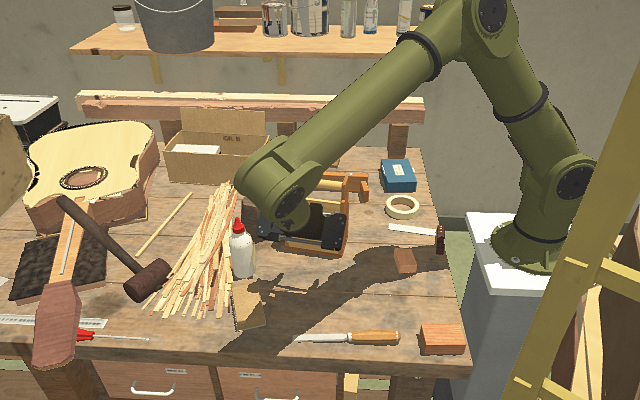

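View pics/wrist2.png

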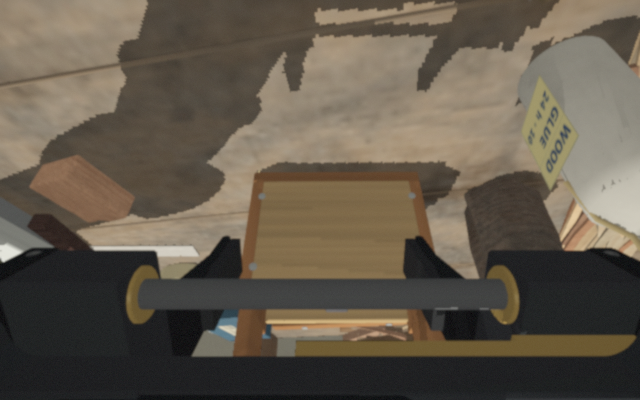

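View pics/top2.png

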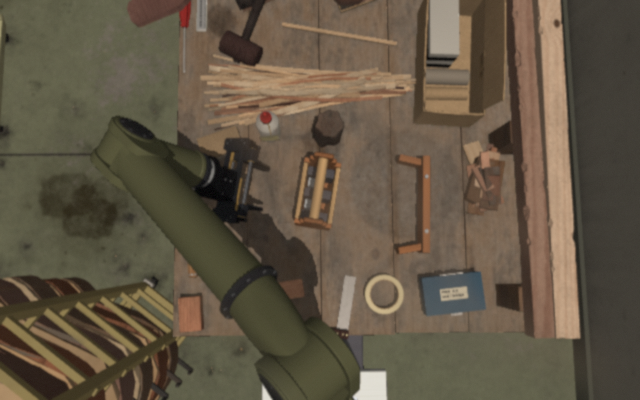

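>>> servo_tool --deltas '[[[0.06, 0, 0.08], [0, 0, 0]], [[0.17, 0, 0.24], [0, 0, 0]], [[0.28, 0, 0.41], [0, 0, 0]], [[0.37, 0, 0.54], [0, 0, 0]], [[0.42, 0, 0.61], [0, 0, 0]], [[0.42, 0, 0.61], [0, 0, 0]]]'

```text
t: 6.52
position: [603.1, 139.6, 19.6]
tool_rot: [0.21, 0.723, 0.61, -0.248]
ft_force: [0.8, -0.4, -0.3]
finger_gap: 1.001
```

Run:
```python
from h import *
show()
for n in ('top','wrist'):
    p,d=bot.get_image(n); cv2.imwrite(f"pics/{n}3.png",p[:,:,::-1])
go((593,76,20),-9.6,38)
go((591.5,66,20),-9.6,38)
```

```text
t 6.53 [603.1 139.6  19.6] yaw -9.67 lean 37.96 ydip 0.002 F [ 0.8 -0.4 -0.3] q [-0.2   0.8  -0.52  1.42  0.78  1.6  -1.07] gap 1.0
t 6.62 shift [-0.338 -0.     0.273] turn [ 0.002 -0.001 -0.002]
t 6.62 shift [-0.391  0.001  0.314] turn [ 0.002 -0.001 -0.002]
```

View pics/wrist3.png

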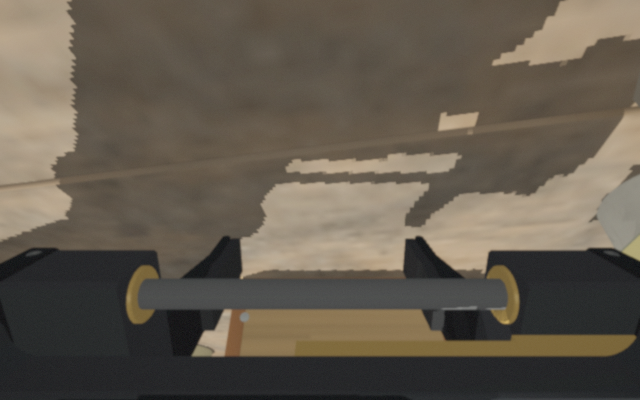

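>>> servo_tool --deltas '[[[-0.03, 0, 0.023], [0, 0, 0]], [[-0.09, 0, 0.07], [0, 0, 0]], [[-0.17, 0, 0.133], [0, 0, 0]], [[-0.24, 0, 0.187], [0, 0, 0]], [[-0.29, 0, 0.227], [0, 0, 0]], [[-0.31, 0, 0.242], [0, 0, 0]], [[-0.31, 0, 0.242], [0, 0, 0]]]'

```text
t: 7.5
position: [593.5, 81.5, 20.4]
tool_rot: [0.211, 0.723, 0.61, -0.247]
ft_force: [-0.8, 0.9, -0.8]
finger_gap: 0.999
```

Run:
```python
from h import *
show()
for n in ('side','top'):
    p,d=bot.get_image(n); cv2.imwrite(f"pics/{n}4.png",p[:,:,::-1])
cv2.imwrite('pics/top4z.png',cv2.resize(p[90:270,180:440,::-1],None,fx=3,fy=3))
```

```text
t 7.5 [593.5  81.5  20.4] yaw -9.68 lean 37.91 ydip 0.003 F [-0.8  0.9 -0.8] q [-0.12  0.73 -0.51  1.53  0.79  1.54 -1.04] gap 1.0
```

View pics/top4z.png

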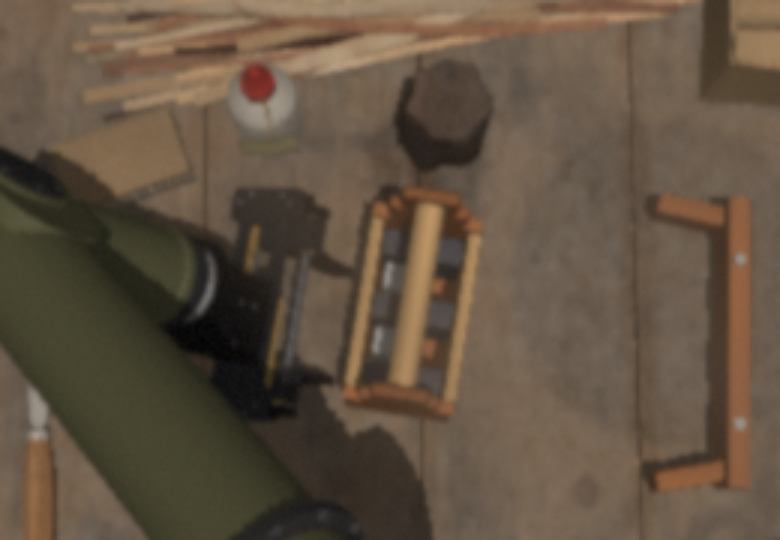

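>>> servo_tool --deltas '[[[-0.012, 0, 0.01], [0, 0, 0]], [[-0.03, 0, 0.024], [0, 0, 0]], [[-0.048, 0, 0.038], [0, 0, 0]], [[-0.065, 0, 0.05], [0, 0, 0]], [[-0.08, 0, 0.062], [0, 0, 0]]]'

```text
t: 8.22
position: [591.5, 69.9, 20.2]
tool_rot: [0.209, 0.723, 0.611, -0.245]
ft_force: [2.1, 9.8, 1.1]
finger_gap: 1.0
```

```bash
cat >> h.py <<'E'
def plan(s,C0=(594.5,16.6,-9.64),C1=(575.6,-206,-2.0),off=(-12,52.6),z=20,lean=38):
    C=np.array(C0)*(1-s)+np.array(C1)*s; a=np.radians(C[2]);t=np.array([np.cos(a),np.sin(a)]);n=np.array([-t[1],t[0]])
    p=C[:2]+off[0]*t+off[1]*n; print('s',s,'crate',C.round(1),'tcp',p.round(1),end=' '); go((p[0],p[1],z),C[2],lean)
E
python3 - <<'E'
from h import *
show()
for s in(.05,.1,.2,.3,.4,.5,.6): plan(s)
E
```

```text
t 8.22 [591.5  69.9  20.2] yaw -9.53 lean 37.57 ydip 0.004 F [2.1 9.8 1.1] q [-0.1   0.71 -0.51  1.55  0.79  1.52 -1.03] gap 1.0
s 0.05 crate [593.6   5.5  -9.3] tcp [590.2  59.3] t 8.22 shift [-0.056  0.003  0.044] turn [ 0.    -0.005 -0.004]
s 0.1 crate [592.6  -5.7  -8.9] tcp [588.9  48.2] t 8.22 shift [-0.115  0.006  0.09 ] turn [-0.003 -0.005 -0.007]
s 0.2 crate [590.7 -27.9  -8.1] tcp [586.3  25.8] t 8.22 shift [-0.233  0.014  0.181] turn [-0.008 -0.005 -0.014]
s 0.3 crate [588.8 -50.2  -7.3] tcp [583.7   3.5] t 8.22 shift [-0.352  0.022  0.273] turn [-0.013 -0.005 -0.021]
s 0.4 crate [586.9 -72.4  -6.6] tcp [581.1 -18.8] t 8.22 shift [-0.471  0.029  0.364] turn [-0.018 -0.005 -0.027]
s 0.5 crate [585.  -94.7  -5.8] tcp [578.4 -41.2] t 8.22 shift [-0.589  0.037  0.455] turn [-0.023 -0.005 -0.034]
s 0.6 crate [ 583.2 -117.    -5.1] tcp [575.8 -63.5] t 8.22 shift [-0.708  0.044  0.547] turn [-0.029 -0.005 -0.041]
```

>>> servo_tool --deltas '[[[-0.02, 0.001, 0.015], [0, 0, -0.001]], [[-0.055, 0.003, 0.042], [-0.001, -0.001, -0.003]], [[-0.1, 0.006, 0.077], [-0.003, -0.002, -0.006]], [[-0.145, 0.009, 0.112], [-0.005, -0.003, -0.008]], [[-0.19, 0.012, 0.147], [-0.007, -0.003, -0.011]], [[-0.235, 0.014, 0.182], [-0.008, -0.003, -0.014]], [[-0.28, 0.017, 0.217], [-0.01, -0.003, -0.016]], [[-0.325, 0.02, 0.252], [-0.012, -0.003, -0.019]], [[-0.37, 0.023, 0.287], [-0.014, -0.003, -0.021]], [[-0.415, 0.026, 0.321], [-0.016, -0.003, -0.024]], [[-0.45, 0.028, 0.348], [-0.017, -0.003, -0.026]], [[-0.47, 0.029, 0.364], [-0.018, -0.003, -0.027]]]'

```text
t: 9.72
position: [581.3, -17.1, 20.2]
tool_rot: [0.216, 0.706, 0.63, -0.241]
ft_force: [1.0, 10.1, 1.5]
finger_gap: 1.002
```

```bash
cat >> h.py <<'E'
def crate(d,box):
    W=pts('top',d); v,u=np.indices(d.shape); u0,u1,v0,v1=box
    m=(u>u0)&(u<u1)&(v>v0)&(v<v1)&(W[...,2]>100)&(W[...,2]<240)
    m=cv2.morphologyEx(m.astype(np.uint8),cv2.MORPH_OPEN,np.ones((2,2)))>0
    print('crate',m.sum(),cv2.minAreaRect(W[m][:,:2].astype(np.float32)))
    for z0,z1 in((112,128),(195,230)):
        k=m&(W[...,2]>z0)&(W[...,2]<z1);q=W[k][:,:2].astype(np.float32);print(z0,len(q),cv2.minAreaRect(q))
E
python3 - <<'E'
from h import *
show()
p,d=bot.get_image('top'); np.savez('pics/top5.npz',p=p,d=d)
cv2.imwrite('pics/top5z.png',cv2.resize(p[90:270,180:440,::-1],None,fx=3,fy=3))
crate(d,(315,395,140,240))
for s in(.5,.6,.7,.8,.9,.95,1): plan(s)
E
```

```text
t 9.72 [581.3 -17.1  20.2] yaw -6.5 lean 37.74 ydip 0.001 F [ 1.  10.1  1.5] q [ 0.01  0.62 -0.49  1.7   0.84  1.41 -0.94] gap 1.0
crate 2484 ((591.83837890625, -65.1054458618164), (26.24840545654297, 252.72801208496094), 52.5167350769043)
112 664 ((584.9625854492188, -52.312103271484375), (138.6857147216797, 178.92703247070312), 89.56874084472656)
195 753 ((586.1331176757812, -69.89939880371094), (44.41448974609375, 157.24241638183594), 83.74972534179688)
s 0.5 crate [585.  -94.7  -5.8] tcp [578.4 -41.2] t 9.78 shift [-0.123 -0.001  0.098] turn [-0.004 -0.002 -0.006]
s 0.6 crate [ 583.2 -117.    -5.1] tcp [575.8 -63.5] t 9.78 shift [-0.241 -0.001  0.19 ] turn [-0.01  -0.002 -0.013]
s 0.7 crate [ 581.3 -139.2   -4.3] tcp [573.2 -85.9] t 9.78 shift [-0.36  -0.001  0.282] turn [-0.015 -0.002 -0.02 ]
s 0.8 crate [ 579.4 -161.5   -3.5] tcp [ 570.6 -108.2] t 9.78 shift [-0.479 -0.002  0.374] turn [-0.02  -0.002 -0.027]
s 0.9 crate [ 577.5 -183.7   -2.8] tcp [ 568.  -130.6] t 9.78 shift [-0.597 -0.002  0.466] turn [-0.025 -0.002 -0.033]
s 0.95 crate [ 576.5 -194.9   -2.4] tcp [ 566.7 -141.8] t 9.78 shift [-0.657 -0.002  0.512] turn [-0.028 -0.002 -0.037]
s 1 crate [ 575.6 -206.    -2. ] tcp [ 565.4 -153. ] t 9.78 shift [-0.716 -0.002  0.558] turn [-0.031 -0.002 -0.04 ]
```

View pics/top5z.png

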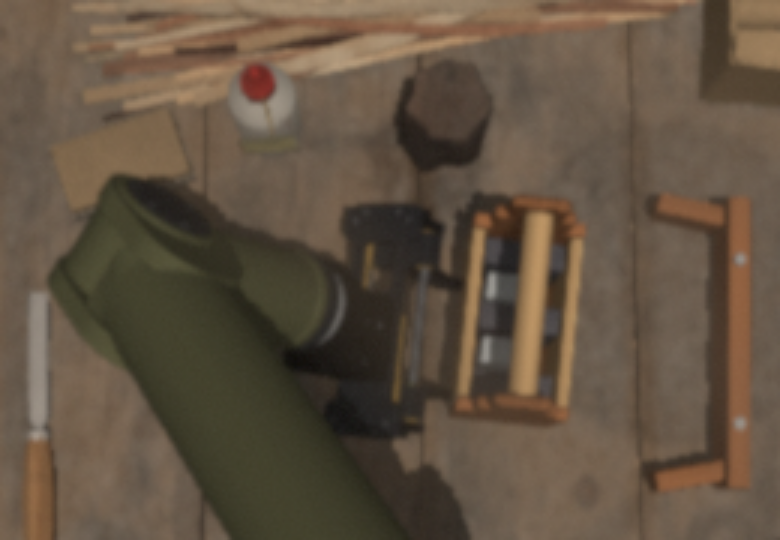

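>>> servo_tool --deltas '[[[-0.02, 0, 0.016], [0, 0, -0.001]], [[-0.055, 0, 0.043], [-0.002, 0, -0.003]], [[-0.1, 0, 0.078], [-0.004, -0.001, -0.005]], [[-0.145, 0, 0.113], [-0.006, -0.001, -0.008]], [[-0.19, -0.001, 0.148], [-0.008, -0.001, -0.011]], [[-0.235, -0.001, 0.184], [-0.01, -0.002, -0.013]], [[-0.28, -0.001, 0.219], [-0.012, -0.002, -0.016]], [[-0.325, -0.001, 0.254], [-0.014, -0.002, -0.018]], [[-0.37, -0.001, 0.289], [-0.015, -0.002, -0.021]], [[-0.415, -0.002, 0.324], [-0.017, -0.002, -0.023]], [[-0.455, -0.002, 0.355], [-0.019, -0.002, -0.026]], [[-0.48, -0.002, 0.375], [-0.02, -0.002, -0.027]]]'

```text
t: 11.28
position: [570.6, -108.1, 20.3]
tool_rot: [0.223, 0.688, 0.648, -0.237]
ft_force: [0.7, 9.5, 0.8]
finger_gap: 1.004
```

```bash
cat >> h.py <<'E'
def handle(d,box):
    W=pts('top',d); v,u=np.indices(d.shape); u0,u1,v0,v1=box
    m=(u>u0)&(u<u1)&(v>v0)&(v<v1)
    for z0,z1 in((112,128),(195,230)):
        k=m&(W[...,2]>z0)&(W[...,2]<z1);q=W[k][:,:2].astype(np.float32);print(z0,len(q),cv2.minAreaRect(q))
E
python3 - <<'E'
from h import *
show()
p,d=bot.get_image('top'); np.savez('pics/top6.npz',p=p,d=d)
cv2.imwrite('pics/top6z.png',cv2.resize(p[90:270,180:440,::-1],None,fx=3,fy=3))
handle(d,(370,425,140,240))
for s in(.9,.95,1): plan(s)
E
```

```text
t 11.28 [ 570.6 -108.1   20.3] yaw -3.45 lean 37.96 ydip -0.0 F [0.7 9.5 0.8] q [ 0.14  0.54 -0.46  1.82  0.89  1.29 -0.83] gap 1.0
112 658 ((579.5648193359375, -160.47897338867188), (91.00894927978516, 159.6826934814453), 86.77786254882812)
195 824 ((579.6881103515625, -159.47869873046875), (44.22409439086914, 159.86842346191406), 86.78739166259766)
s 0.9 crate [ 577.5 -183.7   -2.8] tcp [ 568.  -130.6] t 11.32 shift [-0.113 -0.007  0.092] turn [-0.005  0.    -0.006]
s 0.95 crate [ 576.5 -194.9   -2.4] tcp [ 566.7 -141.8] t 11.32 shift [-0.172 -0.011  0.138] turn [-0.008  0.    -0.009]
s 1 crate [ 575.6 -206.    -2. ] tcp [ 565.4 -153. ] t 11.32 shift [-0.231 -0.016  0.184] turn [-0.01   0.    -0.013]
```

View pics/top6z.png

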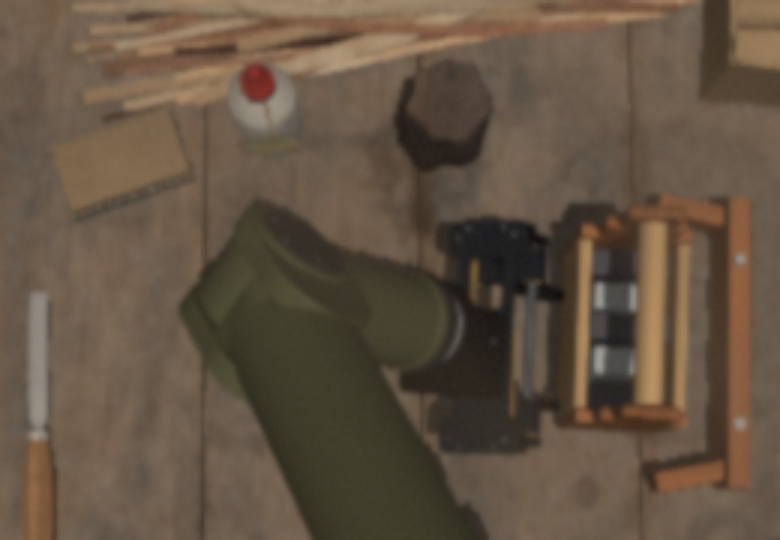

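>>> servo_tool --deltas '[[[-0.02, -0.001, 0.016], [-0.001, 0, -0.001]], [[-0.05, -0.003, 0.04], [-0.002, 0, -0.003]], [[-0.085, -0.005, 0.068], [-0.004, 0, -0.005]], [[-0.12, -0.008, 0.096], [-0.005, 0, -0.007]], [[-0.15, -0.01, 0.12], [-0.007, 0, -0.008]], [[-0.172, -0.011, 0.138], [-0.008, 0, -0.009]]]'

```text
t: 12.08
position: [567.2, -140.5, 20.2]
tool_rot: [0.226, 0.682, 0.655, -0.234]
ft_force: [0.3, 9.9, 0.6]
finger_gap: 0.999
```

Run:
```python
from h import *
show()
p,d=bot.get_image('top'); np.savez('pics/top7.npz',p=p,d=d)
handle(d,(375,430,140,240))
for s in(.97,1,1.02): plan(s)
```

```text
t 12.07 [ 567.2 -140.5   20.2] yaw -2.33 lean 37.96 ydip 0.001 F [0.3 9.9 0.6] q [ 0.18  0.52 -0.45  1.85  0.92  1.24 -0.79] gap 1.0
112 661 ((577.5238037109375, -192.9873046875), (91.58280944824219, 160.24246215820312), 87.68437194824219)
195 838 ((577.3247680664062, -191.5565643310547), (43.32200241088867, 159.8782958984375), 87.5021743774414)
s 0.97 crate [ 576.2 -199.3   -2.2] tcp [ 566.2 -146.3] t 12.12 shift [-0.025 -0.004  0.022] turn [-0.     0.    -0.002]
s 1 crate [ 575.6 -206.    -2. ] tcp [ 565.4 -153. ] t 12.12 shift [-0.06  -0.007  0.05 ] turn [-0.002  0.    -0.004]
s 1.02 crate [ 575.2 -210.5   -1.8] tcp [ 564.9 -157.5] t 12.12 shift [-0.084 -0.01   0.068] turn [-0.003  0.    -0.005]
```

>>> servo_tool --deltas '[[[-0.012, -0.001, 0.01], [0, 0, -0.001]], [[-0.024, -0.003, 0.02], [-0.001, 0, -0.002]], [[-0.036, -0.004, 0.03], [-0.001, 0, -0.003]], [[-0.048, -0.006, 0.04], [-0.002, 0, -0.004]], [[-0.058, -0.007, 0.048], [-0.002, 0, -0.004]]]'

```text
t: 12.75
position: [566.1, -151.3, 20.2]
tool_rot: [0.226, 0.68, 0.657, -0.234]
ft_force: [1.5, 10.0, 1.4]
finger_gap: 1.001
```

Run:
```python
from h import *
show()
```

```text
t 12.75 [ 566.1 -151.3   20.2] yaw -1.9 lean 37.96 ydip 0.0 F [ 1.5 10.   1.4] q [ 0.2   0.51 -0.45  1.86  0.93  1.22 -0.77] gap 1.0
```

Not yet touching the board; advance in small steps (about 1 mm a row).

>>> servo_tool --deltas '[[[-0.006, 0, 0.005], [0, 0, 0]], [[-0.012, 0, 0.01], [0, 0, 0]], [[-0.016, 0, 0.013], [0, 0, 0]]]'

```text
t: 13.12
position: [565.9, -154.3, 20.1]
tool_rot: [0.226, 0.68, 0.657, -0.234]
ft_force: [0.3, 9.5, 1.5]
finger_gap: 0.999
```

Run:
```python
from h import *
show()
p,d=bot.get_image('top'); np.savez('pics/top8.npz',p=p,d=d)
handle(d,(378,432,140,240))
```

```text
t 13.12 [ 565.9 -154.3   20.1] yaw -1.9 lean 37.96 ydip 0.0 F [0.3 9.5 1.5] q [ 0.2   0.51 -0.44  1.86  0.93  1.22 -0.77] gap 1.0
112 671 ((575.942138671875, -205.65005493164062), (90.56465148925781, 159.0177459716797), 88.12255096435547)
195 837 ((576.8692016601562, -206.6848602294922), (46.607322692871094, 160.10279846191406), 88.33979797363281)
```

>>> servo_tool --deltas '[[[-0.005, 0, 0.004], [0, 0, 0]], [[-0.01, 0, 0.008], [0, 0, 0]], [[-0.01, 0, 0.008], [0, 0, 0]]]'

```text
t: 13.55
position: [566.0, -154.6, 20.1]
tool_rot: [0.226, 0.68, 0.658, -0.233]
ft_force: [-0.8, 14.0, 4.3]
finger_gap: 0.995
```

Run:
```python
from h import *
show()
```

```text
t 13.55 [ 566.  -154.6   20.1] yaw -1.85 lean 37.86 ydip 0.001 F [-0.8 14.   4.3] q [ 0.2   0.51 -0.44  1.86  0.93  1.22 -0.77] gap 1.0
```

>>> servo_tool --deltas '[[[-0.005, 0, 0.004], [0, 0, 0]], [[-0.01, 0, 0.008], [0, 0, 0]], [[-0.016, 0, 0.012], [0, 0, 0]], [[-0.016, 0, 0.012], [0, 0, 0]]]'

```text
t: 14.05
position: [566.2, -154.9, 20.0]
tool_rot: [0.225, 0.68, 0.659, -0.232]
ft_force: [-1.2, 20.0, 6.8]
finger_gap: 0.998
```

Run:
```python
from h import *
show()
p,d=bot.get_image('top'); np.savez('pics/top9.npz',p=p,d=d)
cv2.imwrite('pics/top9z.png',cv2.resize(p[120:270,300:460,::-1],None,fx=4,fy=4))
handle(d,(378,432,140,240))
p,d=bot.get_image('side');cv2.imwrite('pics/side9.png',p[:,:,::-1])
```

```text
t 14.05 [ 566.2 -154.9   20. ] yaw -1.77 lean 37.69 ydip 0.001 F [-1.2 20.   6.8] q [ 0.21  0.51 -0.45  1.87  0.93  1.21 -0.76] gap 1.0
112 658 ((576.3599853515625, -191.91082763671875), (117.53462219238281, 158.32765197753906), 87.82210540771484)
195 837 ((576.93017578125, -206.09910583496094), (44.99234390258789, 160.27395629882812), 88.25363159179688)
```

View pics/top9z.png

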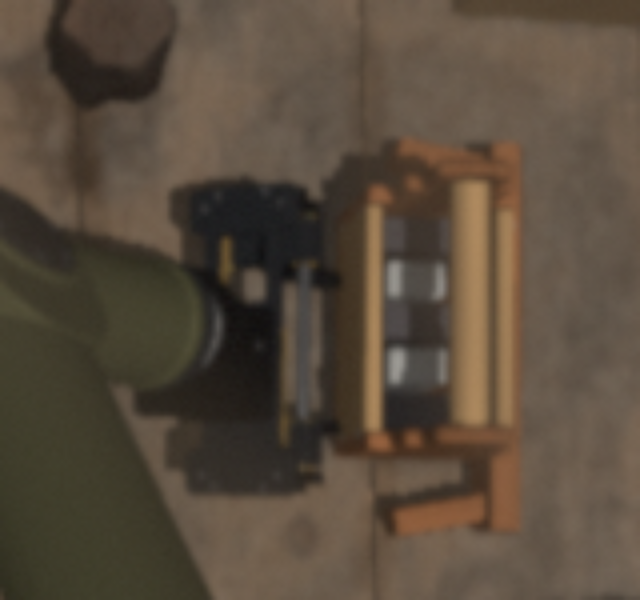

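>>> servo_tool --deltas '[[[0.02, 0, -0.016], [0, 0, 0]], [[0.05, 0, -0.039], [0, 0, 0]], [[0.1, 0, -0.078], [0, 0, 0]], [[0.18, 0, -0.14], [0, 0, 0]], [[0.28, 0, -0.22], [0, 0, 0]], [[0.38, 0, -0.3], [0, 0, 0]], [[0.45, 0, -0.35], [0, 0, 0]], [[0.47, 0, -0.37], [0, 0, 0]], [[0.47, 0, -0.37], [0, 0, 0]]]'

```text
t: 15.28
position: [567.1, -75.1, 20.3]
tool_rot: [0.227, 0.68, 0.655, -0.238]
ft_force: [-0.8, -1.1, 0.1]
finger_gap: 0.999
```

Run:
```python
from h import *
show()
p,d=bot.get_image('top'); np.savez('pics/top10.npz',p=p,d=d)
cv2.imwrite('pics/top10.png',p[:,:,::-1])
handle(d,(378,432,140,240))
p,d=bot.get_image('side');cv2.imwrite('pics/side10.png',p[:,:,::-1])
p,d=bot.get_image('wrist');cv2.imwrite('pics/wrist10.png',p[:,:,::-1])
```

```text
t 15.28 [567.1 -75.1  20.3] yaw -2.25 lean 38.38 ydip -0.003 F [-0.8 -1.1  0.1] q [ 0.09  0.55 -0.48  1.81  0.89  1.32 -0.86] gap 1.0
112 638 ((575.8150634765625, -205.80157470703125), (90.19940185546875, 158.22119140625), 88.05291748046875)
195 837 ((576.82470703125, -205.85067749023438), (44.81536865234375, 160.3008270263672), 88.28185272216797)
```

View pics/top10.png

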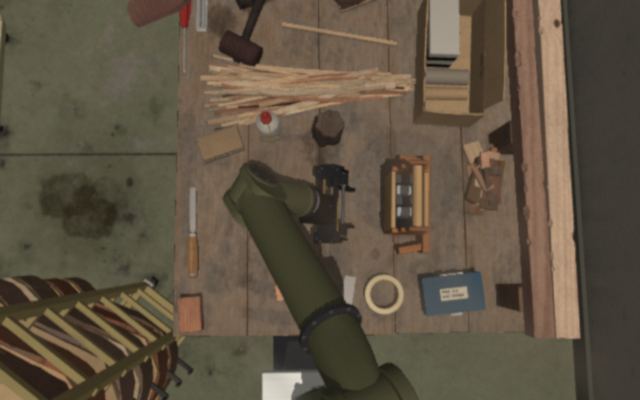

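View pics/side10.png

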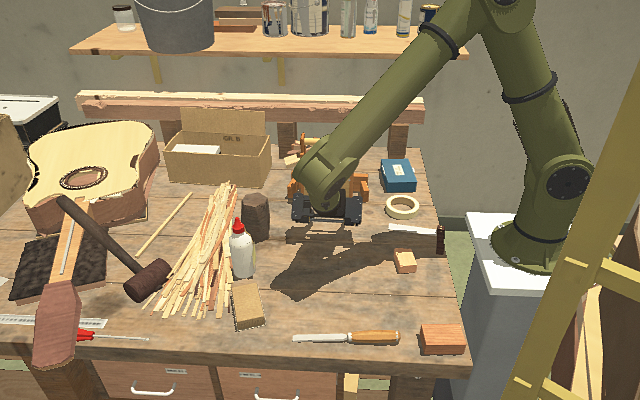

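Run:
```python
from h import *
a=np.load('pics/top0.npz');b=np.load('pics/top10.npz');W0=pts('top',a['d']);W1=pts('top',b['d'])
v,u=np.indices(a['d'].shape)
for nm,(u0,u1,v0,v1),z0,z1 in [('log',(308,350,105,150),100,140),('glue',(250,285,105,140),60,200),('sand',(195,245,125,165),20,45),('tape',(360,410,270,320),15,40),('chisel',(185,202,185,280),8,40)]:
    for W in(W0,W1):
        k=(u>u0)&(u<u1)&(v>v0)&(v<v1)&(W[...,2]>z0)&(W[...,2]<z1);print(nm,k.sum(),W[k].mean(0).round(1))
# upright/flush: heights over crate side tops
k=(u>378)&(u<432)&(v>140)&(v<240)&(W1[...,2]>195);print('handle height',np.percentile(W1[k][:,2],[50,95]))
n=np.array([0.036,0.999]);
for c in((575.8,-205.8),(576.8,-205.9)): print('dist to face',(np.array(c)-[574,-250.9])@n,'x',(np.array(c)-[574,-250.9])@[.999,-.036])
show(); bot.close_job()
```

```text
log 635 [764.2 -14.3 119.4]
log 634 [764.1 -14.1 119.3]
glue 523 [764.3 137.5 118.5]
glue 525 [764.2 137.3 118.2]
sand 1017 [737.3 268.6  31.1]
sand 1028 [737.4 268.   31.1]
tape 588 [ 344.5 -154.2   23.5]
tape 591 [ 344.5 -153.9   23.7]
chisel 588 [470.8 337.3  19.7]
chisel 579 [469.3 337.1  19.7]
handle height [209.71639252 220.99276842]
dist to face 45.119699999999995 x 0.17459999999995482
dist to face 45.0558 x 1.1771999999999545
t 15.43 [566.9 -76.1  20.4] yaw -2.34 lean 38.41 ydip -0.003 F [ 1.   0.1 -0.7] q [ 0.09  0.55 -0.48  1.81  0.89  1.32 -0.86] gap 0.99
the job is handed in; nothing more can be done
```

The crate is parked: it stands upright between the cheeks with its long side flush against the back board, and I handed the job in at 15.4 s of the 64 s allowed. I pushed low on its +y long side with both open fingertips, leaning the gripper back 38°. The push took about 10 N, and I pressed it against the board at about 21 N. I then backed the arm off about 80 mm, and nothing was touching it.

**Position:** in the last top view the crate's centre was 45 mm from the board face, as it should be, and about 1 mm off the stop's middle. Its yaw was about -1.8°, against -2.0° for the board (read off its edge to about 0.1°).

**Upright:** the highest parts of the crate read 221 mm.

**Other things:** the log, glue bottle, sanding block and tape read the same as before to within 1 mm. The chisel's average shifted 1.5 mm, with 9 fewer pixels counted; the arm never went near it, so I put that down to noise. The arm partly hid the pine block from the top camera, so I did not re-measure it, but in the side view it looks where it was.

No check failed. Joint 6 came within 0.01 rad of its upper limit (2.04 of 2.05) during the approach, in the readings between moves, and did not pass it in any of them.

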